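# Undo the rack's clamp, put the scrapers away, lock it again

### The arm

A 6-joint arm with a two-finger parallel gripper is mounted at the origin on the work surface. World frame = base frame: x ahead of the robot, y to its left, z up, the work surface at z = 0. Lengths are in m, angles in rad, forces in N, time in s.
With the tool pointing down it reaches from about 0.275 to 0.825 m from the base axis. Payload 4.9 kg.
Tool frame: the origin (TCP) lies midway between the tips of the shut fingers; the grasp point (between the pads) lies 19 mm behind it (bot.grip_depth is the distance from the TCP to the grasp point, in m); z points along the fingers, y is the line along which they close (so a half turn about z gives the same grasp; the last joint's range is limited). The gripper opens to 85 mm and grips with 20 to 120 N. Pads are 22 mm wide; open, the fingers measure 114 mm over their backs; the gripper's body (76 mm by 85 mm) begins 54 mm behind the grasp point. The pads swing forward as they close: fully open they stand 13 mm farther back than shut.
Start: joints at [-1.321, 0.326, -0.193, 1.052, 0, 1.437], TCP at [0.206, -0.51, 0.231] pointing down, gripper open.
Joint ranges: [-2.65, 2.65], [-0.97, 1.79], [-1.3, 1.35], [-1.93, 2.1], [-1.47, 1.37], [-3.14, 3.14]. Speed limits (rad/s): [2.57, 2.57, 3.14, 3.14, 3.14, 3.14].

### API

Orientations are given as a unit quaternion [w, x, y, z].
In Python, from cell import bot gives the robot as it stands. Calls block until the motion is done:
- bot.move_pose(position, orientation): joint-space move of the TCP to a pose.
- bot.move_linear(position, speed=0.15, rotation=None, until_force=None): straight line of the TCP; rotation=None keeps the orientation; speed is the mean speed in m/s. With until_force (N) it stops when the force on the tool has changed by that much, and returns True; else False.
- bot.goto_joints(angles): joint-space move.
- bot.set_gripper(opening, grasp_force=None): opening from 0.0 (shut) to 1.0 (fully open); grasp_force is the grip in N (None keeps the last); returns when the fingers have stopped.
- bot.wait(seconds).
- bot.solve_ik(position, orientation): joint angles nearest the present ones, or None.
- bot.camera(name): name is "scene" or "top" or "wrist"; returns the picture (420x560x3 uint8, red, green, blue); there is no depth.
- bot.calibration(name): a dict with "mtx" (3x3 intrinsics, pixels), "extrinsics" (4x4, takes a point from world to camera coordinates); the wrist camera has in their place "hand_eye" (4x4, takes a point from camera to tool coordinates, whose origin is the TCP and whose axes are the flange's). Camera axes: x right, y down, z forward; pixel columns grow to the right and rows downward; lengths in m; the calibration is good to about 2 mm. A picture is of the moment at which its call begins: read the wrist's pose just before it. calibration takes no time and is no camera call.
A pose or a line that the arm cannot do raises bot.PlanningError and nothing moves.
- bot.close_job(): hands the job in; it is judged then, once.
Trained networks look in the newest picture that a camera, given by its name, has taken for a name from the list of things; names that differ only in an ending like _2 or _b are one class to them, and where a whole thing is asked for, a point or a joint stands for the part that bears it (a point fixed in the world has none). Each returns a list of dicts, best first, with "confidence" (0 to 1); they miss things now and then, are a little off and sometimes report something else, mostly with a low value. They report only what shows in the picture. A call takes as long as a camera call. They do not tell look-alikes from the thing itself.
- bot.search_frame(camera, thing): "bbox" ([left, top, width, height] in pixels, round what is visible of it).
Readings, each from a call of its own:
- bot.read_clock(): time.
- bot.read_joint_positions(): joint angles.
- bot.read_joint_vel(): joint speeds.
- bot.read_joint_efforts(): joint torques, N m.
- bot.read_position(): TCP position.
- bot.read_tool_rot(): TCP orientation.
- bot.read_ft_force(): force on the tool from outside, world axes, zero at the start.
- bot.read_moment(): the same for the moment, N m.
- bot.read_gripper_width(): opening from 0.0 (shut) to 1.0 (fully open).
- bot.read_finger_force(): force on a finger pad.
Only numpy, scipy, OpenCV 4.12 (cv2) and the standard library are available. Lean on these libraries where they do the work, as an engineer would, in place of code of your own. Each camera call takes 0.05 s, during which the arm holds its last target. There are 200 camera calls.

### The job

Undo the clamp of the wooden scraper rack: turn the knob on top counter-clockwise to its stop and lift it all the way up. Then put every scraper lying on the bench away in the rack, each one slid level, blade first and fully home into its own slot of matching width (narrow blades in narrow slots, wide blades in wide ones), and when all are in, press the knob fully down and only then turn it clockwise to its stop. Leave the mug, the glass jar and everything else on the bench where they are.

Things in the scene. Friction and masses are not known exactly. Their poses are not given: they have to be found in the camera images.
- rack: Lengths in mm. dark wooden rack fixed to bench, 110 deep (x), 306 wide (y), 75 high (z). Origin: centre of its underside; x points from its front face (x = -55, towards robot) to its back. The front has four level slots side by side, 45 above the bench, 8 high, 85 deep: wide, narrow, wide, narrow at y = 105, 35, -35, -105; each is open above for its first 20
- slot_wide0 (a point): centre of the mouth of a slot 64 wide (y) and 8 high (z), on the rack's front face, 45 above the bench; axes as the rack's: +x is straight into the slot, 85 deep
- slot_narrow0 (a point): centre of the mouth of a slot 36 wide (y) and 8 high (z), on the rack's front face, 45 above the bench; axes as the rack's: +x is straight into the slot, 85 deep
- slot_wide1 (a point): centre of the mouth of a slot 64 wide (y) and 8 high (z), on the rack's front face, 45 above the bench; axes as the rack's: +x is straight into the slot, 85 deep
- slot_narrow1 (a point): centre of the mouth of a slot 36 wide (y) and 8 high (z), on the rack's front face, 45 above the bench; axes as the rack's: +x is straight into the slot, 85 deep
- wide_a: scraper with wide blade (may be absent), 120 to 200 g, faces alike: black handle 105 long (x), 26 wide (y), 20 thick (z); steel blade 75 long, 60 wide, 3 thick in its middle plane. Origin: handle's centre, 10 above the bench; x points to the blade's end (handle -52 to 52, blade to 127), z normal to it, up or down. Balances at x = 20 to 25. Fully home, handle meets rack
- wide_a_tip (a point): middle of the blade's front edge of wide_a, 127 from the origin along x
- wide_b: scraper with wide blade (may be absent), 120 to 200 g, faces alike: black handle 105 long (x), 26 wide (y), 20 thick (z); steel blade 75 long, 60 wide, 3 thick in its middle plane. Origin: handle's centre, 10 above the bench; x points to the blade's end (handle -52 to 52, blade to 127), z normal to it, up or down. Balances at x = 20 to 25. Fully home, handle meets rack
- wide_b_tip (a point): middle of the blade's front edge of wide_b, 127 from the origin along x
- narrow_a: scraper with narrow blade (may be absent), 120 to 200 g, faces alike: black handle 105 long (x), 26 wide (y), 20 thick (z); steel blade 75 long, 32 wide, 3 thick in its middle plane. Origin: handle's centre, 10 above the bench; x points to the blade's end (handle -52 to 52, blade to 127), z normal to it, up or down. Balances at x = 20 to 25. Fully home, handle meets rack
- narrow_a_tip (a point): middle of the blade's front edge of narrow_a, 127 from the origin along x
- narrow_b: scraper with narrow blade (may be absent), 120 to 200 g, faces alike: black handle 105 long (x), 26 wide (y), 20 thick (z); steel blade 75 long, 32 wide, 3 thick in its middle plane. Origin: handle's centre, 10 above the bench; x points to the blade's end (handle -52 to 52, blade to 127), z normal to it, up or down. Balances at x = 20 to 25. Fully home, handle meets rack
- narrow_b_tip (a point): middle of the blade's front edge of narrow_b, 127 from the origin along x
- clamp (a joint): how far the clamp bar with its knob has been pressed down: 0 up, 0.008 m fully down. It resists with about 5 N of friction either way (its weight is 2 N) and stays where it is left; starts down
- knob (a joint): turn of the clamp knob in rad: 0 = its bar along the rack's x axis, grows clockwise seen from above, stop at 1.57. Light friction, stays where it is left; starts locked, between 1.2 and 1.55
- knob_grip (a point): point to grip on the axis of the black knob, over the middle of the rack, 125 above the bench when up. The knob's bar is 48 long, 16 thick, 30 high: its top 8 above this point, its foot (a disc of 20 radius) 22 below; the aluminium clamp bar (32 by 290) is 30 below. The point turns with the knob: x along its bar
- mug: white mug, 80 across, 95 high; leave it alone. Origin: centre of its underside
- jar: glass jar with a lid, 60 across, 70 high; leave it alone. Origin: centre of its underside
- tin: small round aluminium tin, 54 across, 22 high, among the scrapers; leave it alone. Origin: centre of its underside
- tape: roll of tape lying flat, 92 across, 22 high; leave it alone
- driver: screwdriver lying on the bench; leave it alone
- offcut: plywood offcut 110 by 45 by 20; leave it alone
- spanner: spanner lying on the bench; leave it alone
Things that resemble listed ones, but are neither listed nor needed, are in the scene too. What is shaped like the wide_b but turquoise is not meant.

How it is judged:
By the outcome, as a careful person would: the job done as asked, in the order asked, and still so for the second after the job is handed in, with the robot touching nothing.
Of wide_a, wide_b, narrow_a, narrow_b only 3 to 4 are there at a start; the rules pass over those that are not, and their reading is None.
At some moment in a run one of wide_a, wide_b, narrow_a, narrow_b may be knocked a few centimetres aside while the robot is not near it.
Once in a run the grip may slacken for a moment while it holds something.
It also fails if it takes over 210 s, if anything falls off the work surface, if the arm or the gripper's body presses on something with over 40 N, if the wrist force passes 120 N, or if a joint passes its speed limit or range.

## Working session

There is one attempt and no reset: what is moved stays moved. The work goes in short steps, each a Python script; the robot and the scene stay as the last script left them, time stands still between calls to the robot, and variables do not carry over. Pictures are saved under pics/ and viewed, at most 14 in all, crops included, and the job is handed in when it is done.

```bash
ls; mkdir -p pics; python3 - <<'E'
from cell import bot
import cv2,numpy as np
for c in ("top","scene"):
    im=bot.camera(c); cv2.imwrite(f"pics/{c}0.png",im[:,:,::-1])
    k=bot.calibration(c); print(c,np.round(k["mtx"],1).tolist(),np.round(k["extrinsics"],3).tolist())
    for t in ("wide_a","narrow_a","rack","knob_grip","tin","mug","jar"):
        print(t,[(np.round(d["bbox"]).astype(int).tolist(),round(d["confidence"],2)) for d in bot.search_frame(c,t)])
print(np.round(bot.calibration("wrist")["hand_eye"],3).tolist(), bot.read_tool_rot(), bot.grip_depth,bot.read_clock())
E
```

```text
pics
top [[542.1, 0.0, 284.9], [0.0, 542.1, 205.3], [0.0, 0.0, 1.0]] [[-0.001, -1.0, -0.015, 0.011], [-0.996, 0.003, -0.093, 0.449], [0.093, 0.015, -0.996, 1.397], [0.0, 0.0, 0.0, 1.0]]
wide_a [([335, 163, 24, 66], 0.97), ([418, 150, 29, 68], 0.91), ([422, 259, 62, 56], 0.64), ([385, 235, 19, 44], 0.33)]
narrow_a [([227, 164, 36, 69], 0.74)]
rack [([237, 91, 120, 52], 0.87)]
knob_grip [([289, 104, 16, 16], 0.61)]
tin [([276, 226, 18, 21], 0.73)]
mug [([143, 103, 40, 44], 0.84)]
jar [([403, 114, 27, 27], 0.59), ([385, 235, 21, 46], 0.15)]
scene [[406.8, 0.0, 286.9], [0.0, 406.8, 207.3], [0.0, 0.0, 1.0]] [[-0.52, 0.854, 0.018, 0.218], [0.483, 0.311, -0.818, -0.118], [-0.704, -0.416, -0.575, 1.492], [0.0, 0.0, 0.0, 1.0]]
wide_a [([146, 195, 48, 29], 0.91), ([190, 164, 52, 14], 0.91), ([206, 212, 49, 37], 0.59), ([126, 215, 29, 35], 0.38)]
narrow_a [([289, 244, 54, 30], 0.68)]
rack [([163, 234, 127, 99], 0.92), ([146, 198, 48, 28], 0.31), ([124, 201, 16, 22], 0.31)]
knob_grip [([210, 250, 22, 19], 0.72), ([337, 302, 46, 66], 0.65)]
tin [([292, 222, 18, 17], 0.81), ([339, 304, 42, 65], 0.72)]
mug [([337, 305, 47, 64], 0.8), ([166, 232, 122, 99], 0.47)]
jar [([127, 218, 28, 30], 0.83), ([221, 178, 42, 21], 0.69)]
[[-0.0, -0.964, -0.267, 0.067], [1.0, -0.0, -0.001, -0.0], [0.001, -0.267, 0.964, -0.142], [0.0, 0.0, 0.0, 1.0]] [2.27567056e-05 9.81642026e-01 1.90732622e-01 3.02654780e-06] 0.0187 0.8
```

```bash
python3 - <<'E'
import cv2
im=cv2.imread("pics/top0.png")
cv2.imwrite("pics/top0c.png",cv2.resize(im[75:335,120:520],(800,520),interpolation=cv2.INTER_CUBIC))
E
```

```text
(no output)
```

View pics/top0c.png

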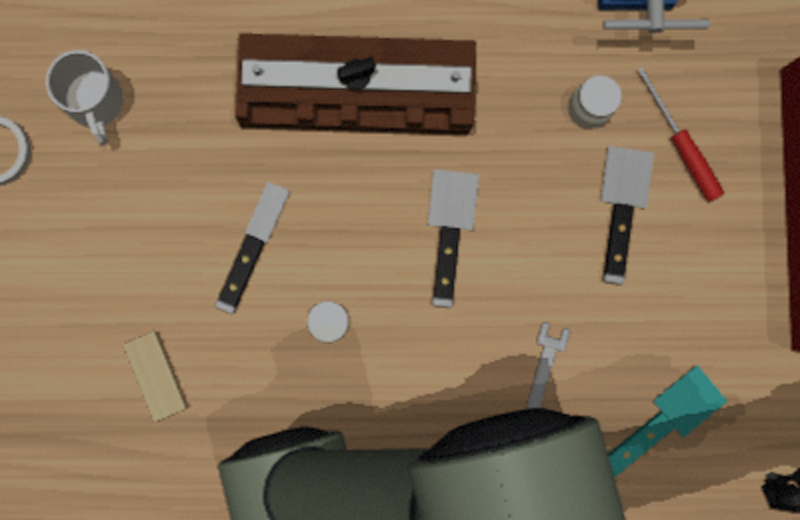

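View pics/scene0.png

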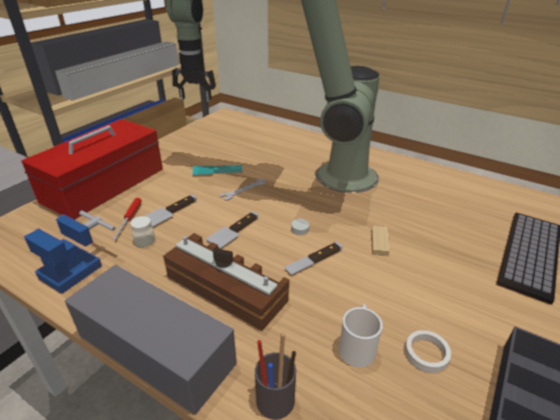

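The top crop shows these candidates:
- **Black scrapers:** one narrow at crop (250,250), one wide at (450,240) and one wide at (622,215). These fit the list.
- **Turquoise scraper:** at (670,410). It is the look-alike and stays.
- **Rack:** centred at crop (356,83), with its slots facing the robot. The knob bar lies almost along y, so it is locked.

I'll write helpers next, then look at the rack from close by.

```bash
cat > h.py <<'E'
from cell import bot
import cv2, numpy as np
from scipy.spatial.transform import Rotation as Rn
def quat(yaw): return [0,float(np.cos(yaw/2)),float(np.sin(yaw/2)),0]
def T_tool():
    p=bot.read_position(); q=bot.read_tool_rot(); T=np.eye(4)
    T[:3,:3]=Rn.from_quat([q[1],q[2],q[3],q[0]]).as_matrix(); T[:3,3]=p; return T
def shot(c):
    k=bot.calibration(c)
    E=np.linalg.inv(T_tool()@k["hand_eye"]) if c=="wrist" else k["extrinsics"]
    return bot.camera(c)[:,:,::-1].copy(), k["mtx"]@np.asarray(E)[:3]
def pix2w(P,uv,z):
    H=np.c_[P[:,0],P[:,1],P[:,2]*z+P[:,3]]
    w=np.linalg.solve(H,[uv[0],uv[1],1]); return w[:2]/w[2]
def ortho(im,P,z,c,half,s=0.001,yaw=0.0):
    """metric picture of plane z; right = world -y, up = +x (turned by yaw) ; returns image and A: pix->world xy"""
    n=int(2*half/s); R=np.array([[np.cos(yaw),-np.sin(yaw)],[np.sin(yaw),np.cos(yaw)]])
    A=np.zeros((3,3)); A[2,2]=1
    M=R@np.array([[0,-s],[-s,0]]); A[:2,:2]=M; A[:2,2]=np.array(c)-M@[n/2,n/2]
    G=np.c_[P[:,0],P[:,1],P[:,2]*z+P[:,3]]@A
    return cv2.warpPerspective(im,G,(n,n),flags=cv2.INTER_LINEAR|cv2.WARP_INVERSE_MAP),A
def go(x,y,z,yaw): bot.move_pose([x,y,z],quat(yaw))
def lin(x,y,z,yaw=None,speed=.15,f=None):
    return bot.move_linear([x,y,z],speed=speed,rotation=None if yaw is None else quat(yaw),until_force=f)
E
python3 - <<'E'
from h import *
k=bot.calibration("top"); P=k["mtx"]@np.asarray(k["extrinsics"])[:3]
w=lambda u,v,z:pix2w(P,(u/2+120,v/2+75),z)
for n,u,v,z in [("n_end",227,308,.01),("n_tip",277,188,.01),("w1_end",443,304,.01),("w1_tip",455,172,.01),("w2_end",613,281,.01),("w2_tip",630,150,.01),("knob",356,72,.12),("rackFL",238,102,.075),("rackFR",476,106,.075),("tin",328,322,.02),("jar",600,97,.07)]:
    print(n,np.round(w(u,v,z),3))
kx,ky=w(356,72,.12)
for yaw in (0,1.57,-1.57): print(yaw,bot.solve_ik([kx-.02,ky,.3],quat(yaw)))
go(kx-.03,ky,.3,0.0)
im,P=shot("wrist"); cv2.imwrite("pics/w1.png",im); np.save("P1.npy",P); print(bot.read_position(),bot.read_clock())
cv2.imwrite("pics/top1.png",bot.camera("top")[:,:,::-1])
o,A=ortho(im,P,.075,(kx-.03,ky),.19,.0007); print(kx,ky)
t=cv2.imread("pics/top1.png")[75:335,120:520]
cv2.imwrite("pics/o1.png",cv2.resize(np.hstack([cv2.resize(o,(540,540)),cv2.resize(t,(831,540))]),(800,315)))
E
```

```text
n_end [0.387 0.146]
n_tip [0.547 0.081]
w1_end [ 0.392 -0.138]
w1_tip [ 0.567 -0.155]
w2_end [ 0.422 -0.361]
w2_tip [ 0.596 -0.387]
knob [ 0.673 -0.024]
rackFL [0.647 0.127]
rackFR [ 0.641 -0.177]
tin [0.368 0.013]
jar [ 0.653 -0.335]
0 [-0.14886463  0.50052748  0.24739031  1.31765916  0.          2.99272803]
1.57 [-0.14886463  0.50052748  0.24739031  1.31765916  0.          1.42272803]
-1.57 [-0.14886463  0.50052748  0.24739031  1.31765916  0.         -1.72045728]
[ 0.64322392 -0.02457917  0.29992689] 3.1917
0.6733596227102695 -0.023563915619857653
```

View pics/w1.png

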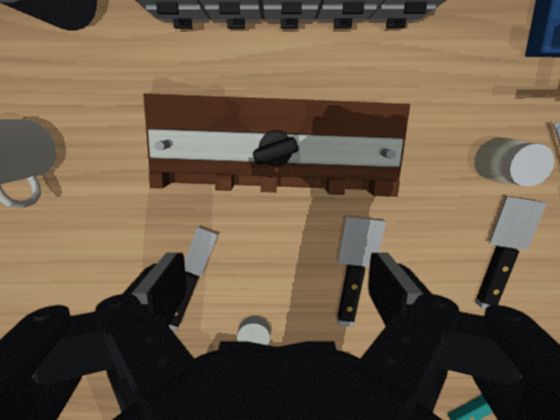

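View pics/o1.png

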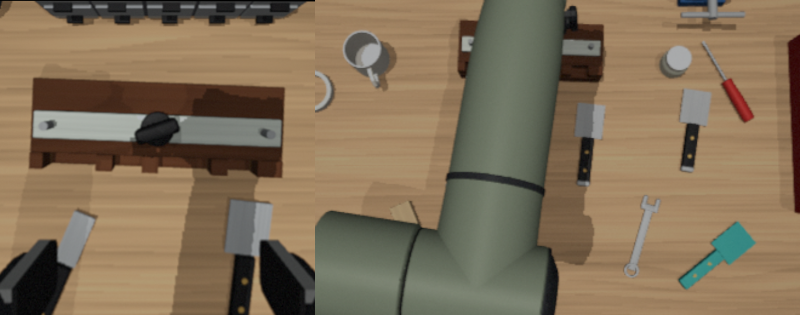

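The wrist view shows the rack at (145,93)–(410,195) and the knob at (275,148). The same three black scrapers are there, and a wide turquoise one lies far off. Next I'll compute the rack pose and knob angle.

```bash
cat >> h.py <<'E'
def big(mask,near=None):
    n,l,st,ce=cv2.connectedComponentsWithStats(mask.astype(np.uint8))
    ids=[i for i in range(1,n) if st[i,4]>150]
    i=max(ids,key=lambda i:st[i,4]) if near is None else min(ids,key=lambda i:np.hypot(*(ce[i]-near)))
    return l==i
def rect(mask,A):
    c=max(cv2.findContours(mask.astype(np.uint8),cv2.RETR_EXTERNAL,cv2.CHAIN_APPROX_NONE)[0],key=cv2.contourArea)
    b=cv2.boxPoints(cv2.minAreaRect(c)); w=(A@np.c_[b,np.ones(4)].T)[:2].T
    e=[w[1]-w[0],w[2]-w[1]]; L=max(e,key=np.linalg.norm); S=min(e,key=np.linalg.norm)
    return w.mean(0),np.arctan2(L[1],L[0]),np.linalg.norm(L),np.linalg.norm(S)   # centre, angle of long axis, length, width
E
python3 - <<'E'
from h import *
im=cv2.imread("pics/w1.png"); P=np.load("P1.npy")
o,A=ortho(im,P,.075,(.66,-.024),.2,.0005)
hsv=cv2.cvtColor(o,cv2.COLOR_BGR2HSV)
for v in (90,110,130):
    m=((hsv[...,2]<v)&(hsv[...,1]>90)) 
    m=cv2.morphologyEx(m.astype(np.uint8),cv2.MORPH_OPEN,np.ones((5,5)))
    m=big(m); c,a,L,S=rect(m,A); print(v,np.round(c,4),round(a,4),round(L,4),round(S,4))
k,A2=ortho(im,P,.12,(.67,-.024),.05,.00025)
m=big((k.max(2)<28),near=(200,200)); c,a,L,S=rect(m,A2); print("knob",c,a,L,S)
cv2.imwrite("pics/k1.png",np.hstack([k,cv2.cvtColor((m*255).astype(np.uint8),8)]))
cv2.imwrite("pics/ck.png",np.hstack([k,cv2.cvtColor((m*255).astype(np.uint8),8)]))
E
```

```text
90 [ 0.7142 -0.0245] -1.6109 0.302 0.0386
110 [ 0.7144 -0.0242] -1.6091 0.3032 0.0395
130 [ 0.5616 -0.0186] -1.6057 0.3056 0.2005
knob [ 0.67164809 -0.02485351] -1.2847448897126914 0.0464445754220784 0.016111697530470127
```

View pics/k1.png

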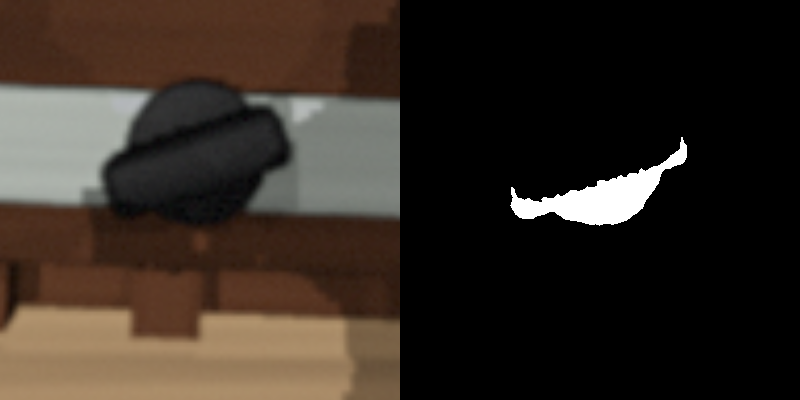

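The knob bar is centred at crop (197,160), about 17° off the rack's y axis, so the knob angle is about 1.23. The rack is at about (0.679, -0.023) with yaw -0.04. I'll unclamp now.

```bash
cat >> h.py <<'E'
RX,RY,RYAW=.679,-.0231,-.040
def turn_to(yaws,x,y,z,lim):
    m0=bot.read_moment()[2]
    for a in yaws:
        lin(x,y,z,a,speed=.05); m=bot.read_moment()[2]-m0
        print("yaw",round(float(a),3),"Mz",round(float(m),3))
        if abs(m)>lim: break
    return a
E
python3 - <<'E'
from h import *
kx,ky=.6798,-.0233; y0=np.pi-1.27
bot.set_gripper(.6)
go(kx,ky,.2,y0); lin(kx,ky,.104,speed=.1)
print(bot.read_ft_force())
bot.set_gripper(0,60); print("w",bot.read_gripper_width(),bot.read_finger_force(),bot.read_ft_force())
a=turn_to(list(np.arange(y0+.3,y0+1.1,.3))+list(np.arange(y0+1.1,y0+1.45,.025)),kx,ky,.104,.35)
print(bot.read_ft_force())
lin(kx,ky,.104+.0105,a,speed=.02); print(bot.read_ft_force(),bot.read_position(),bot.read_clock())
E
```

```text
[ 0.07070923 -0.42082087  1.39385522]
w 0.16921220097768455 60.439453125 [-0.61769677 -0.61416653  2.4827343 ]
yaw 2.172 Mz 0.09
yaw 2.472 Mz 0.068
yaw 2.772 Mz -0.011
yaw 2.972 Mz 0.063
yaw 2.997 Mz 0.057
yaw 3.022 Mz -0.013
yaw 3.047 Mz 0.021
yaw 3.072 Mz 0.045
yaw 3.097 Mz -0.026
yaw 3.122 Mz -0.663
[4.09970307 4.10834581 3.35029242]
[ 9.54366691  3.79767586 -8.89339581] [ 0.67986469 -0.02303695  0.11212817] 10.7
```

```bash
python3 - <<'E'
from h import *
lin(.6798,-.0233,.118,speed=.02); print(bot.read_ft_force(),bot.read_position(),bot.read_gripper_width())
p=bot.read_position(); lin(.6798,-.0233,.1122,speed=.02)
bot.set_gripper(.6); lin(.6798,-.0233,.22)
bot.set_gripper(1.0)
# look at wide1 and narrow from the wrist
go(.58,-.06,.32,0.0)
im,P=shot("wrist"); cv2.imwrite("pics/w2.png",im); np.save("P2.npy",P)
k,A2=ortho(im,P,.13,(.68,-.0235),.06,.0004)
n,_=ortho(im,P,.02,(.5,-.06),.25,.0015)
cv2.imwrite("pics/o2.png",np.hstack([cv2.resize(k,(333,333)),n]))
print(bot.read_clock())
E
```

```text
[ 14.72735699   2.42658341 -25.91706291] [ 0.67975999 -0.02300146  0.11237607] 0.16807424861069717
15.8333
```

View pics/o2.png

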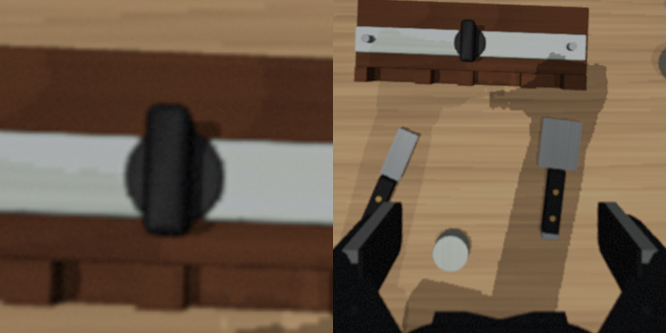

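The knob now stands along the rack's x axis and is fully up. It hit its upper stop at 26 N. Now I'll measure and grasp the wide scraper in the middle.

```bash
cat >> h.py <<'E'
def measure(x,y,yaw,width,name=None,hover=.2,zoff=0.):
    """hover over the scraper's origin; returns origin xy, yaw of scraper"""
    go(x,y,hover,yaw); return seen(x,y,yaw,width,name,zoff)
def seen(x,y,yaw,width,name=None,zoff=0.):
    im,P=shot("wrist"); d=np.array([np.cos(yaw),np.sin(yaw)]); c=np.array([x,y])+.04*d; s=.0005
    out=[]
    for kind,z,loc in (("h",.0185,-.04),("b",.0115,.05)):
        o,A=ortho(im,P,z+zoff,c,.13,s,yaw); n=o.shape[0]
        mx=o.max(2).astype(int); mn=o.min(2).astype(int)
        m=(mx<62) if kind=="h" else ((mx-mn<28)&(mx>70))
        m=cv2.morphologyEx(m.astype(np.uint8),cv2.MORPH_OPEN,np.ones((7,7)))
        m=cv2.morphologyEx(m,cv2.MORPH_CLOSE,np.ones((15,15)))
        b=big(m,near=(n/2,n/2-loc/s)); cc,a,L,S=rect(b,A); out.append(cc)
        print(kind,np.round(cc,4),"size",round(L,4),round(S,4))
        if name: cv2.drawContours(o,cv2.findContours(b.astype(np.uint8),0,1)[0],-1,(0,255,0),1); cv2.imwrite(f"pics/{name}_{kind}.png",o)
    v=out[1]-out[0]; yaw=np.arctan2(v[1],v[0]); org=out[1]-.0895*v/np.linalg.norm(v)
    print("origin",np.round(org,4),"yaw",round(yaw,4),"h-b",round(np.linalg.norm(v),4)); return org,yaw
E
python3 - <<'E'
from h import *
measure(.444,-.143,-.097,.06,"m1")
a=[cv2.imread(f"pics/m1_{k}.png")[:,130:390] for k in "hb"]; cv2.imwrite("pics/m1.png",np.hstack(a))
E
```

```text
h [ 0.4469 -0.1423] size 0.0947 0.0255
b [ 0.5314 -0.1521] size 0.0757 0.0607
origin [ 0.4425 -0.1418] yaw -0.1155 h-b 0.0851
```

View pics/m1.png

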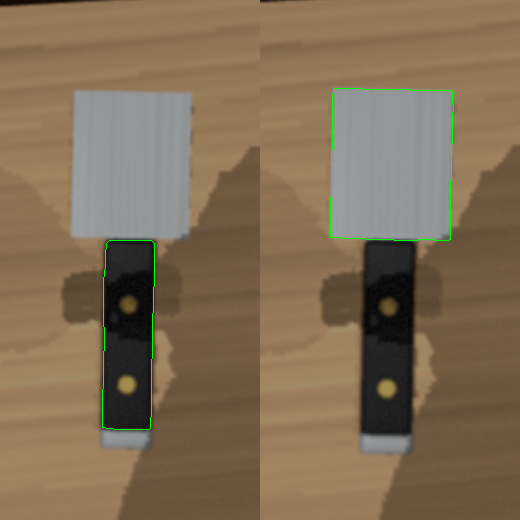

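The mask outlines match the expected sizes (blade 76×61 mm, handle at (128,335)). I'll grasp it, lift, carry it to just before slot_wide1, and check with the wrist camera.

```bash
cat >> h.py <<'E'
GX=.022
def loc(lx,ly,yaw=None):
    c,s=np.cos(RYAW),np.sin(RYAW); return RX+c*lx-s*ly, RY+s*lx+c*ly
def grasp(org,yaw,z=.001):
    x,y=org+GX*np.array([np.cos(yaw),np.sin(yaw)])
    bot.set_gripper(.6); go(x,y,.1,yaw); lin(x,y,z,speed=.1)
    bot.set_gripper(0,110); print("grip",bot.read_gripper_width(),bot.read_finger_force(),bot.read_ft_force())
    lin(x,y,.12,speed=.12)
def look(ly,name,z=.036,gap=.015):
    """carry to before the slot at local y and picture blade (z+.009 plane) and rack"""
    x,y=loc(-.055-gap-.127+GX,ly); lin(x,y,.12,RYAW,speed=.15); lin(x,y,z,speed=.1)
    print("held",bot.read_gripper_width(),bot.read_finger_force())
    im,P=shot("wrist"); cv2.imwrite(f"pics/{name}.png",im); np.save(f"pics/{name}.npy",P)
    out=[]
    for zz in (z+.0105,.075):
        c=loc(-.08,ly); o,A=ortho(im,P,zz,c,.08,.0004,RYAW); out.append(o)
    cv2.imwrite(f"pics/{name}_o.png",np.hstack(out)); print(bot.read_clock())
E
python3 - <<'E'
from h import *
org=np.array([.4425,-.1418]); yaw=-.1155
grasp(org,yaw); look(-.035,"l1")
E
```

```text
grip 0.2743817915214396 108.43754410743713 [-2.22400754  1.48117249  7.60185586]
held 0.2722060567005332 108.06817531585693
22.1417
```

View pics/l1_o.png

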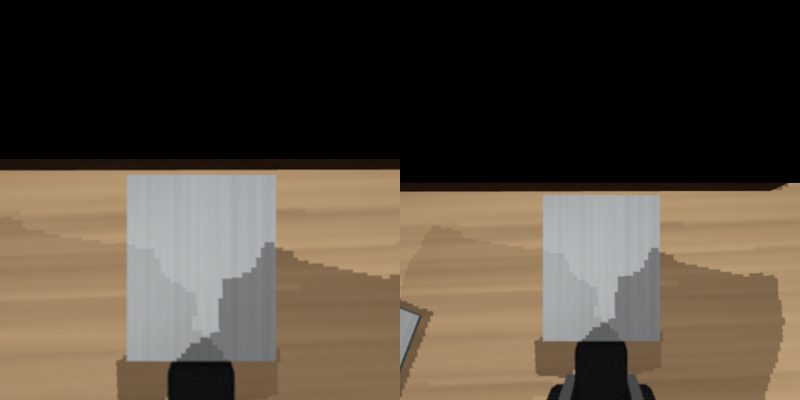

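In the left ortho, the held blade spans columns 127–276 (59.6 mm) and is straight. It sits 0.6 mm right of the slot line, and the rack is barely in view. I'll look from higher up to check the slot's lateral position.

```bash
python3 - <<'E'
from h import *
x,y=loc(-.055-.06-.127+GX,-.035); lin(x,y,.22,speed=.15)
im,P=shot("wrist"); cv2.imwrite("pics/l2.png",im); np.save("pics/l2.npy",P)
o,A=ortho(im,P,.075,loc(-.04,-.035),.08,.0004,RYAW); o2,A=ortho(im,P,.045,loc(-.04,-.035),.08,.0004,RYAW)
v=np.hstack([o,o2]); cv2.imwrite("pics/l2_o.png",np.clip(v.astype(float)*1.8,0,255).astype(np.uint8))
E
```

```text
(no output)
```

View pics/l2_o.png

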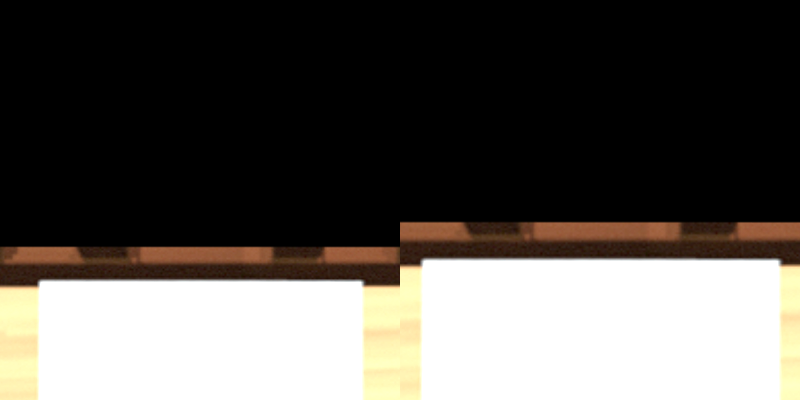

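```bash
python3 - <<'E'
from h import *
def P_of(n):return np.load(n)
res=[]
for f,p in (("pics/w2.png","P2.npy"),("pics/l2.png","pics/l2.npy")):
    im=cv2.imread(f); P=np.load(p); s=4; big_=cv2.convertScaleAbs(cv2.resize(im,None,fx=s,fy=s,interpolation=cv2.INTER_CUBIC),alpha=1.6)
    def pr(lx,ly,z):
        q=P@[*loc(lx,ly),z,1]; return tuple(int(v) for v in np.round((q[:2]/q[2]+.5)*s))
    for c,w in ((.105,.032),(.035,.018),(-.035,.032),(-.105,.018)):
        for e in (c-w,c+w):
            cv2.line(big_,pr(-.055,e,.075),pr(-.035,e,.075),(0,255,0),1); cv2.line(big_,pr(-.055,e,.041),pr(-.035,e,.041),(255,255,0),1)
    for a,b in (((-.055,-.153),(-.055,.153)),((.055,-.153),(.055,.153))): cv2.line(big_,pr(*a,.075),pr(*b,.075),(0,0,255),1)
    x,y=pr(-.045,-.02,.06); x=max(400,x); y=max(150,y); res.append(big_[y-150:y+150,x-400:x+400])
cv2.imwrite("pics/ov.png",np.vstack(res))
E
```

```text
(no output)
```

View pics/ov.png

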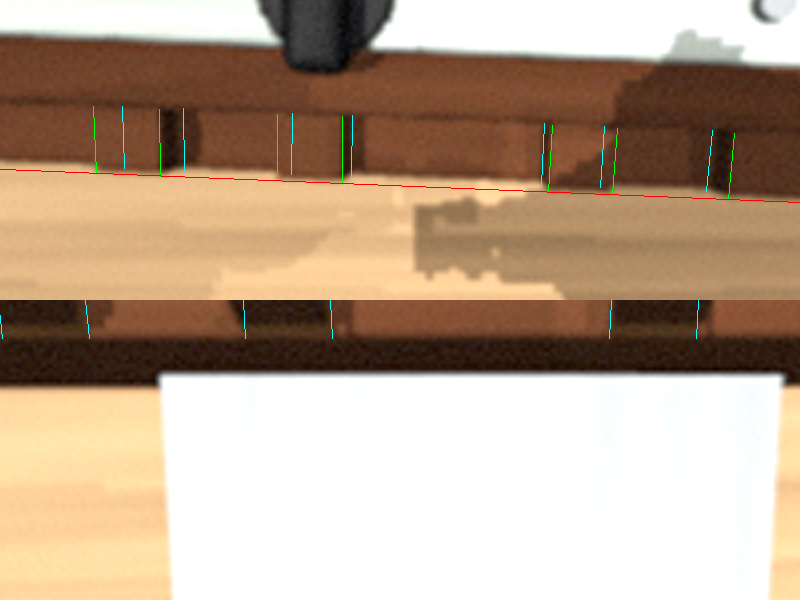

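The rack model overlay fits the teeth to within about 1 mm: in the upper strip the green tooth edges at columns 278–342 and 548–613 lie on the wood edges. The blade's 0.6 mm offset is in the same direction as the rack's small residual, so I'll insert.

```bash
cat >> h.py <<'E'
def insert(ly,z=.036,dy=0.,home=True):
    x,y=loc(-.055-.015-.127+GX,ly+dy); 
    lin(x,y,max(z,.12),RYAW,speed=.15); lin(x,y,z,RYAW,speed=.1)
    print("before",np.round(bot.read_ft_force(),1),bot.read_gripper_width())
    for lx,sp in ((-.15,.03),(-.12,.04),(-.095,.04),(-.078,.02)):
        hit=lin(*loc(lx,ly+dy),z,speed=sp,f=15)
        p=bot.read_position(); d=np.array(p[:2])-[RX,RY]; c,s=np.cos(RYAW),np.sin(RYAW)
        L=(c*d[0]+s*d[1],-s*d[0]+c*d[1]); print("hit",hit,"local",np.round(L,4),"z",round(p[2],4),"F",np.round(bot.read_ft_force(),1),"w",round(bot.read_gripper_width(),3))
        if hit: break
    return L[0]
E
python3 - <<'E'
from h import *
insert(-.035); print(bot.read_clock())
E
```

```text
before [ 0.4 -0.3 -1.7] 0.2778322273824523
hit False local [-0.1503 -0.0349] z 0.0359 F [-0.6  0.4 -2.3] w 0.269
hit False local [-0.1204 -0.0349] z 0.0358 F [-0.5  0.2 -1.8] w 0.272
hit False local [-0.0953 -0.0349] z 0.0358 F [-0.5  0.6 -2.3] w 0.277
hit True local [-0.0847 -0.0349] z 0.0347 F [-0.8 -0.3  2.4] w 0.275
28.8667
```

Home at the expected depth. I'll release it and go to the second wide scraper. I'm using the half-turned grasp from here so the last joint stays inside its range.

```bash
sed -i 's/go(x,y,.1,yaw); lin(x,y,z,speed=.1)/go(x,y,.1,yaw+np.pi); lin(x,y,z,speed=.1)/; s/lin(x,y,max(z,.12),RYAW,speed=.15); lin(x,y,z,RYAW,speed=.1)/lin(x,y,max(z,.12),RYAW+np.pi,speed=.2); lin(x,y,z,speed=.1)/' h.py
cat >> h.py <<'E'
def release():
    p=bot.read_position(); bot.set_gripper(.42); bot.wait(.3); lin(p[0],p[1],.13,speed=.12)
E
python3 - <<'E'
from h import *
release()
org,yaw=measure(.473,-.369,-.148,.06,"m2")
grasp(org,yaw); print(bot.read_joint_positions(),bot.read_clock())
print(bot.solve_ik([*loc(-.175,.105),.036],quat(RYAW+np.pi)))
E
```

```text
h [ 0.4766 -0.3686] size 0.0953 0.025
b [ 0.5612 -0.3824] size 0.0755 0.0605
origin [ 0.4729 -0.368 ] yaw -0.1619 h-b 0.0857
grip 0.27715256482724376 108.78843784332275 [-1.43902219  1.69581079  6.17306035]
[-7.63505332e-01  5.40721908e-01 -1.58469819e-01  8.73302693e-01
  3.28216695e-05 -6.01561730e-01] 37.3083
[ 0.02985571  0.48526959 -0.52406804  0.56145869  0.          0.06985571]
```

```bash
python3 - <<'E'
from h import *
insert(.105); print(bot.read_clock())
E
```

```text
before [-0.1 -0.3 -1.5] 0.27694734076853017
hit False local [-0.1503  0.105 ] z 0.0359 F [-1.2  0.7 -0.6] w 0.274
hit False local [-0.1204  0.105 ] z 0.0358 F [-0.9  0.2 -2.1] w 0.275
hit False local [-0.0953  0.105 ] z 0.0358 F [-0.2 -0.3 -1.2] w 0.278
hit True local [-0.0846  0.105 ] z 0.0349 F [ 0.2 -0.6  1.1] w 0.272
44.125
```

```bash
python3 - <<'E'
from h import *
release()
org,yaw=measure(.435,.1265,-.386,.032,"m3")
grasp(org,yaw); insert(.035); print(bot.read_clock())
E
```

```text
h [0.4377 0.1279] size 0.0942 0.025
b [0.5159 0.0946] size 0.0755 0.0325
origin [0.4336 0.1297] yaw -0.4031 h-b 0.085
grip 0.2775811395327608 108.43254804611206 [-1.23420485 -0.14594316  7.42518558]
before [-5.4 -1.1 10. ] 0.2706826962154049
hit False local [-0.1514  0.0357] z 0.0362 F [-7.2 -0.4  8.9] w 0.273
hit True local [-0.1414  0.0358] z 0.0361 F [-3.8  0.7 10.4] w 0.275
56.7417
```

The contact force was already present before the mouth, so the grip probably slackened and the scraper tilted. I'll back out and look.

```bash
python3 - <<'E'
from h import *
lin(*loc(-.20,.035),.036,speed=.08); print(bot.read_ft_force())
lin(*loc(-.20,.035),.12,speed=.1); print(bot.read_ft_force(),bot.read_gripper_width(),bot.read_finger_force())
im=bot.camera("scene")[:,:,::-1]; im2=bot.camera("wrist")[:,:,::-1]
cv2.imwrite("pics/s3.png",np.hstack([cv2.resize(im[130:330,130:400],(445,330)),cv2.resize(im2,(355,330))]))
E
```

```text
[-0.3510262   0.95193996  7.71503567]
[ 0.21915222  0.41136359 -1.95551397] 0.2707188092901539 110.58793187141418
```

View pics/s3.png

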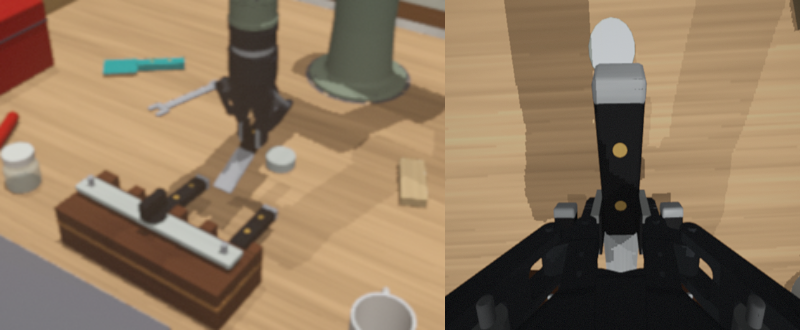

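The narrow scraper is still held but pitched blade-down: its handle end shows raised at (620,85), right half. The two wide ones sit in their slots. I'll lay this one flat on the free bench where the first one lay, measure it again and regrasp.

```bash
python3 - <<'E'
from h import *
x,y,a=.465,-.144,-.1155
lin(x,y,.14,a+np.pi,speed=.2)
bot.set_gripper(0,20); print(bot.read_gripper_width(),bot.read_finger_force())
print(lin(x,y,.004,speed=.05,f=25),bot.read_position(),bot.read_ft_force())
bot.set_gripper(.42); bot.wait(.4); lin(x,y,.13)
org,yaw=measure(.4435,-.1415,a,.032,"m4")
print(bot.read_clock())
E
```

```text
0.27575270029467913 110.53838968276978
True [ 0.46478347 -0.14505008  0.00710314] [-4.85681622 -0.36750633 11.54900677]
h [ 0.4474 -0.1148] size 0.0947 0.0258
b [ 0.5322 -0.1122] size 0.076 0.033
origin [ 0.4427 -0.115 ] yaw 0.0308 h-b 0.0848
66.7417
```

It lies flat again, shifted about 27 mm. Regrasping and inserting.

```bash
cat > ins.py <<'E'
from h import *
import sys
org,yaw=measure(.4427,-.115,.031,.032,"m5")
grasp(org,yaw); f0=bot.read_ft_force()
x,y=loc(-.197+GX,.035); lin(x,y,.12,RYAW+np.pi,speed=.2); lin(x,y,.036,speed=.1)
f=bot.read_ft_force()-f0; print("dF",np.round(f,1))
if abs(f[2])>4: sys.exit("contact, stop")
insert(.035); print(bot.read_clock())
E
python3 ins.py
```

```text
h [ 0.4474 -0.1139] size 0.0945 0.025
b [ 0.5324 -0.112 ] size 0.0755 0.0325
origin [ 0.4429 -0.114 ] yaw 0.0222 h-b 0.085
grip 0.27586975292519744 108.40271472930908 [-1.78968514  0.36720577  7.60494824]
dF [ 0.9 -0.4 -0.3]
before [ 0.4 -0.2 -0.7] 0.2762479286671096
hit False local [-0.1503  0.035 ] z 0.0359 F [-0.6  0.2 -2. ] w 0.273
hit False local [-0.1203  0.035 ] z 0.0359 F [-0.7 -0.  -1.5] w 0.278
hit False local [-0.0953  0.035 ] z 0.0358 F [-0.6  0.4 -2.3] w 0.277
hit True local [-0.0847  0.035 ] z 0.0348 F [-0.6 -1.1  1.6] w 0.276
79.3917
```

```bash
python3 - <<'E'
from h import *
release()
go(.56,.0,.3,0.0)
im,P=shot("wrist"); cv2.imwrite("pics/w6.png",im); np.save("P6.npy",P)
o,A=ortho(im,P,.05,loc(-.09,0),.18,.0009,RYAW)
bot.goto_joints([-1.321,0.326,-0.193,1.052,0,1.437])
t=bot.camera("top")[:,:,::-1]; cv2.imwrite("pics/t6.png",t)
cv2.imwrite("pics/v6.png",np.hstack([o,cv2.resize(t[80:420,60:520],(400,296)).copy() if 0 else cv2.resize(t[70:420,90:440],(400,400))]))
print(bot.read_clock(),[ (np.round(d["bbox"]).astype(int).tolist(),round(d["confidence"],2)) for n in ("wide_a","narrow_a") for d in bot.search_frame("top",n)])
E
```

```text
85.8417 [([422, 260, 61, 52], 0.81), ([439, 112, 42, 61], 0.75), ([297, 129, 26, 51], 0.6), ([247, 131, 26, 46], 0.58), ([277, 130, 11, 52], 0.61)]
```

View pics/v6.png

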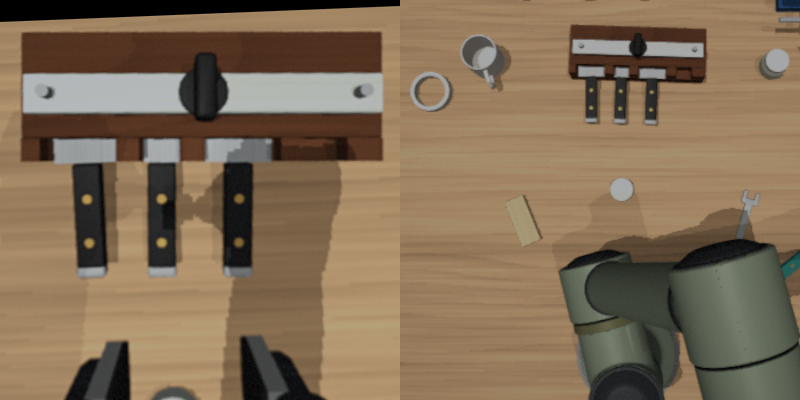

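All three scrapers sit in matching slots: in the left half, the handle fronts at row ~163 meet the rack face at ~161. No fourth scraper shows, and the rest is undisturbed. I'll nudge each handle end gently to make sure it is fully home, then clamp.

```bash
python3 - <<'E'
from h import *
bot.set_gripper(0,30)
c,s=np.cos(RYAW),np.sin(RYAW)
go(*loc(-.2,-.035),.14,RYAW+np.pi)
for ly in (-.035,.035,.105):
    lin(*loc(-.2,ly),.1,speed=.25); lin(*loc(-.2,ly),.022,speed=.15)
    hit=lin(*loc(-.163,ly),.022,speed=.03,f=9)
    d=np.array(bot.read_position()[:2])-[RX,RY]; print(ly,hit,"local x",round(c*d[0]+s*d[1],4),np.round(bot.read_ft_force(),1))
    lin(*loc(-.2,ly),.022,speed=.1); lin(*loc(-.2,ly),.1,speed=.15)
print(bot.read_clock())
E
```

```text
-0.035 True local x -0.1715 [ 0.1 -0.2  0.6]
0.035 True local x -0.1718 [-0.3  0.7  0.2]
0.105 True local x -0.1725 [ 0.3 -0.7 -0.6]
97.65
```

```bash
python3 - <<'E'
from h import *
kx,ky=.6798,-.0233; a=3.105
bot.set_gripper(.6); go(kx,ky,.2,a); lin(kx,ky,.112,speed=.1)
bot.set_gripper(0,90); print(bot.read_gripper_width(),bot.read_finger_force())
print(lin(kx,ky,.1035,speed=.015,f=45),bot.read_position(),bot.read_ft_force())
for z in (.101,.099,.097):
    if bot.read_ft_force()[2]>18: break
    lin(kx,ky,z,speed=.015,f=35); print(z,bot.read_position(),bot.read_ft_force())
print(bot.read_clock())
E
```

```text
0.1614230339915421 88.92781019210815
False [ 0.68028547 -0.02310775  0.10577009] [-5.15203818  2.4019645  15.87054163]
0.101 [ 0.68039006 -0.02310407  0.10563631] [-9.20421804  3.73197317 27.8758829 ]
101.65
```

```bash
python3 - <<'E'
from h import *
kx,ky=.6798,-.0233
for z in (.098,.096,.094):
    lin(kx,ky,z,speed=.015,f=40); print(z,np.round(bot.read_position(),5),np.round(bot.read_ft_force(),1),bot.read_gripper_width())
    if bot.read_ft_force()[2]>55: break
k,P=shot("wrist"); cv2.imwrite("pics/w7.png",k)
E
```

```text
0.098 [ 0.68054 -0.02311  0.10545] [-14.5   3.9  42.9] 0.16216355158663232
0.096 [ 0.68061 -0.02312  0.10531] [-18.5   3.8  51.8] 0.16788610257089867
0.094 [ 0.68067 -0.02311  0.1052 ] [-23.2   4.4  60.8] 0.16157941375333074
```

The bar went about 6 mm and then became stiff. I'll check its real height by pressing with shut fingers on the knob top, which should be at 0.125 when fully down.

```bash
python3 - <<'E'
from h import *
kx,ky=.6798,-.0233
lin(kx,ky,.106,speed=.02); bot.set_gripper(.6); lin(kx,ky,.16,speed=.12); bot.set_gripper(0,40)
lin(kx,ky,.1365,speed=.1)
print(lin(kx,ky,.118,speed=.02,f=6),np.round(bot.read_position(),4),np.round(bot.read_ft_force(),1))
for z in (.122,.118,.114):
    lin(kx,ky,z,speed=.02,f=45); print(z,np.round(bot.read_position(),4),np.round(bot.read_ft_force(),1))
    if bot.read_ft_force()[2]>45: break
lin(kx,ky,.16)
im=bot.camera("scene")[:,:,::-1]; print(bot.read_clock())
cv2.imwrite("pics/s8.png",cv2.resize(im[190:330,140:340],(800,560),interpolation=cv2.INTER_CUBIC))
E
```

```text
True [ 0.6799 -0.0233  0.125 ] [-0.8  0.8  5.4]
0.122 [ 0.6801 -0.0233  0.1249] [-5.4  0.5 15.8]
0.118 [ 0.6804 -0.0234  0.1246] [-12.4   0.7  33.6]
0.114 [ 0.6807 -0.0234  0.1243] [-20.3   2.3  51.6]
107.425
```

View pics/s8.png

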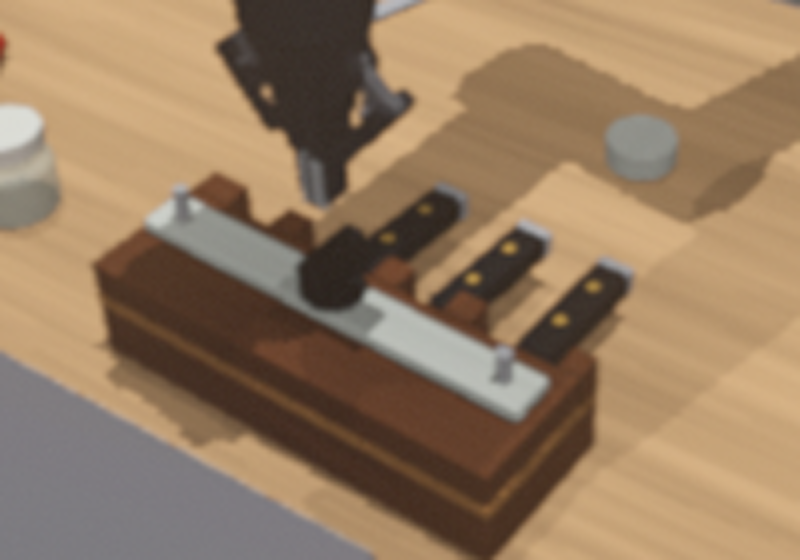

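The knob top is at 0.125 m under light and heavy load, so it is fully down. The picture shows the bar down on the rack and the handles level at the front, (400,230) to (580,310). Now I'll turn it clockwise to the stop.

```bash
python3 - <<'E'
from h import *
kx,ky=.6798,-.0233; a=3.105
bot.set_gripper(.6); lin(kx,ky,.104,a,speed=.1); bot.set_gripper(0,60)
e=turn_to(list(np.arange(a-.3,a-1.3,-.3))+list(np.arange(a-1.4,a-1.75,-.025)),kx,ky,.103,.35)
print(np.round(bot.read_ft_force(),1),np.round(bot.read_position(),4))
bot.set_gripper(.6); lin(kx,ky,.2,speed=.12)
bot.set_gripper(0,40); lin(kx,ky,.137,speed=.15); print(lin(kx,ky,.12,speed=.02,f=6),np.round(bot.read_position(),4)); lin(kx,ky,.2)
bot.set_gripper(1.0); go(.56,.0,.3,0.0)
im,P=shot("wrist"); o,A=ortho(im,P,.05,loc(-.09,0),.18,.0006,RYAW)
bot.goto_joints([-1.321,0.326,-0.193,1.052,0,1.437])
cv2.imwrite("pics/v9.png",o[:,:]); print(bot.read_clock())
E
```

```text
yaw 2.805 Mz -0.003
yaw 2.505 Mz 0.001
yaw 2.205 Mz 0.082
yaw 1.905 Mz 0.05
yaw 1.705 Mz 0.06
yaw 1.68 Mz 0.046
yaw 1.655 Mz 0.097
yaw 1.63 Mz 0.007
yaw 1.605 Mz 0.069
yaw 1.58 Mz 0.083
yaw 1.555 Mz 0.115
yaw 1.53 Mz 0.185
yaw 1.505 Mz 0.76
[-4.2  0.6 10.6] [ 0.6798 -0.0235  0.105 ]
True [ 0.6799 -0.0233  0.125 ]
121.4417
```

View pics/v9.png

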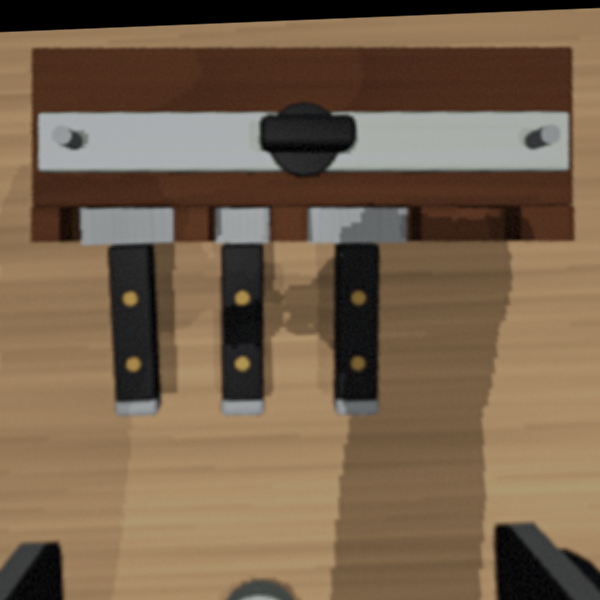

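The knob is across and down. As a last check I'll feel the handle ends again under the clamp.

```bash
python3 - <<'E'
from h import *
bot.set_gripper(0,30)
c,s=np.cos(RYAW),np.sin(RYAW)
go(*loc(-.2,-.035),.14,RYAW+np.pi)
for ly in (-.035,.035,.105):
    lin(*loc(-.2,ly),.1,speed=.25); lin(*loc(-.2,ly),.026,speed=.15)
    for f in (6,20):
        lin(*loc(-.161,ly),.026,speed=.02,f=f)
        d=np.array(bot.read_position()[:2])-[RX,RY]; print(ly,f,"local x",round(c*d[0]+s*d[1],4))
    lin(*loc(-.2,ly),.026,speed=.1); lin(*loc(-.2,ly),.1,speed=.15)
bot.goto_joints([-1.321,0.326,-0.193,1.052,0,1.437]); bot.wait(.5)
print(bot.read_clock()); print(bot.close_job())
E
```

```text
-0.035 6 local x -0.1716
-0.035 20 local x -0.1718
0.035 6 local x -0.1721
0.035 20 local x -0.1723
0.105 6 local x -0.173
0.105 20 local x -0.1733
138.8167
the job is handed in; nothing more can be done
None
```

I handed the job in at 139 s: the three black scrapers on the bench (two wide, one narrow; no fourth seen) are home in matching slots to within about 1–2 mm, and the knob was pressed fully down and then turned clockwise to its stop; the narrow one pitched in the grip once and had to be laid down and regrasped.

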